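# Find the stamped crate and push it to the dispatch strip

### The arm

A 6-joint arm with a two-finger parallel gripper is mounted at the origin on the work surface. World frame = base frame: x ahead of the robot, y to its left, z up, the work surface at z = 0. Lengths are in m, angles in rad, forces in N, time in s.
With the tool pointing down it reaches from about 0.425 to 0.95 m from the base axis. Payload 3.5 kg.
Tool frame: the origin (TCP) lies at the very end of the fingers, on their centre line; the grasp point (between the pads) lies 19 mm behind it; z points along the fingers, y is the direction in which the jaws open and shut (so a half turn about z gives the same grasp; the last joint's range is limited). The gripper opens to 85 mm and grips with 20 to 120 N. Pads are 22 mm wide; open, the fingers measure 114 mm over their backs; the gripper's body (76 mm by 85 mm) begins 54 mm behind the grasp point. The pads swing forward as they close: fully open they stand 13 mm farther back than shut.
Start: joints at [-0.15, 0.286, 1.577, -0, 1.279, -0.15], TCP at [0.675, 0, 0.231] pointing down, gripper open.
Joint ranges: [-2.77, 2.77], [-0.9, 2.22], [0.21, 2.48], [-1.53, 4.67], [0.24, 2.81], [-2.84, 2.84]. Speed limits (rad/s): [2.79, 2.79, 3.14, 3.14, 3.14, 3.14].

### API

Orientations are given as a unit quaternion [x, y, z, w].
In Python, from plant import ctrl, imaging gives the robot as it stands.
- The arm moves only by the shell command python3 -m creep 'ROWS' [OPENING] [FORCE]. ROWS is JSON, one flat list of numbers, 4 for each row, row after row: the shift along the tool's x, y, z in units of 25 mm (1.0 is 25 mm), then the turn about the tool's z in units of 5 degrees (1.0 is 5 degrees). A call has 1 to 20 rows; each row is the pose to reach, as a shift and turn from the pose commanded when the call began, along the tool's axes at that moment; what a row does not reach only later rows make up. A row lasts 1/12 s, in which the tool goes at most 41.7 mm and 7.16 degrees, less where a joint would pass 70% of its speed; a pose out of reach is approached as far as the arm can. A call with a gripper value outside its range is refused whole. OPENING is the closure in counts, from 0 (fully open) to 255 (shut), set as the call begins (- or left out, the last holds). The fingers move at their own pace and stop on an object; FORCE is the grip in N (left out, the last holds). Time passes only in rows, so rows that repeat a pose let the fingers close. It gives the time, the measured TCP pose, the force and the opening at its end, in the units of the state.
- ctrl.get_state(): the state, without advancing time (a new reading comes with each control period).
- imaging.read_camera(name): name is "scene" or "side" or "wrist"; returns the picture (420x560x3 uint8, red, green, blue); there is no depth.
- imaging.camera_info(name): a dict with "intrinsics" (3x3 intrinsics, pixels), "origin" and "attitude" of the camera in the world. Camera axes: x right, y down, z forward; pixel columns grow to the right and rows downward; lengths in m; the calibration is good to about 2 mm. A picture is of the moment at which its call begins: read the wrist's pose just before it. camera_info takes no time and is no camera call; for the wrist camera it gives the pose at the moment of the call.
- ctrl.sign_off(): hands the job in, once; it reports no verdict.
Trained networks look in the newest picture that a camera, given by its name, has taken for a name from the list of things; names that differ only in an ending like _2 or _b are one class to them, and where a whole thing is asked for, a point or a joint stands for the part that bears it (a point fixed in the world has none). Each returns a list of dicts, best first, with "p" (0 to 1); they miss things now and then, are a little off and sometimes report something else, mostly with a low value. They report only what shows in the picture. A call takes as long as a camera call. They do not tell look-alikes from the thing itself.
- imaging.silhouettes(camera, name): "mask" (420x560 bool, what is visible of it) and "uv" ([column, row] in pixels, amid what is visible of it).
The state is a dict: "time": time; "qpos": joint angles; "dq": joint speeds; "joint_efforts": joint torques, N m; "eef_pos": TCP position; "tcp_rot": TCP orientation; "contact_force": force on the tool from outside, world axes, zero at the start; "wrist_torque": the same for the moment, N m; "opening": opening from 0.0 (shut) to 1.0 (fully open).
Only numpy, scipy, OpenCV 4.12 (cv2) and the standard library are available. Lean on these libraries where they do the work, as an engineer would, in place of code of your own. Each camera call takes 0.05 s, during which the arm holds its last target.

### The job

One of the two tin crates on the shop counter is stamped underneath. With your fingertips, never gripping or lifting, tip the crate on your (the robot's) left well up towards you by its handle rod, to some 70 degrees, so that its underside shows to the customer's side, ease it back down without dropping it, and then do the same with the one on the right. Then push the stamped crate away from you along the counter until its whole far edge, both corners, rests on the dark steel strip, and leave the plain crate standing about where it was and the jar, bowl and can untouched.

Things in the scene. Friction and masses are not known exactly. Their poses are not given: they have to be found in the camera images.
- crate_a: The stamped crate (looks like the other until tipped; may be left or right): open wooden crate, 140 mm deep (own x), 190 mm wide (own y), walls 60 mm high, an upright (34 x 10 mm, to 167 mm) at the middle of each end and a handle rod between them; six squat tins wedged in below the walls' top. Loose, 0.7 to 0.95 kg, heavy in its two steel runners (10 mm high). Origin: centre of the underside; z up, x away from the robot.
- crate_b: The plain crate: same build, size and axes as crate_a, but bare plywood between the runners. Origin: centre of the underside.
- stamp (a point): centre of the brand under crate_a: a dark ring of 86 mm outer diameter crossed by a bar 160 mm long along own y, flat on the base board, 9 mm above the crate's lowest face.
- strip_edge (a point): middle of the near (robot-side) edge of the dispatch line, a flat dark steel strip let into the counter near its far side, 70 mm wide (own x) and 840 mm long (own y, roughly left to right); nothing stands proud. x points across the strip, away from the robot.
- crate_a_near (a point): middle of the near (robot-side) bottom edge of crate_a, own x = -70 mm: the edge on which it tips, which hardly slips on the counter. It balances at about 80 degrees and swings back from less.
- crate_a_far_left (a point): far left bottom corner of crate_a (own x = +70, y = +95 mm).
- crate_a_far_right (a point): far right bottom corner of crate_a (own x = +70, y = -95 mm).
- crate_a_rod (a point): middle of the axis of the handle rod of crate_a, 155 mm above its underside. The rod is round, 16 mm thick, 170 mm long along own y, with 85 mm of free space between it and the walls and tins below. Pulled towards the robot with 2 to 5 N it tips the crate, moving on an arc about the near bottom edge.
- crate_b_near (a point): middle of the near (robot-side) bottom edge of crate_b, own x = -70 mm: the edge on which it tips, which hardly slips on the counter. It balances at about 80 degrees and swings back from less.
- crate_b_far_left (a point): far left bottom corner of crate_b (own x = +70, y = +95 mm).
- crate_b_far_right (a point): far right bottom corner of crate_b (own x = +70, y = -95 mm).
- crate_b_rod (a point): middle of the axis of the handle rod of crate_b, 155 mm above its underside. The rod is round, 16 mm thick, 170 mm long along own y, with 85 mm of free space between it and the walls and tins below. Pulled towards the robot with 2 to 5 N it tips the crate, moving on an arc about the near bottom edge.
- jar: bystander: lidded amber jar, 68 mm diameter, 110 mm tall; origin under its centre. Stays where it is.
- bowl: bystander: steel bowl, 100 mm diameter, 45 mm tall; origin under its centre. Stays where it is.
- can: bystander: aluminium can, 60 mm diameter, 80 mm tall; origin under its centre. Stays where it is.
Mind the look-alikes: they are no part of the job. Leave any orange or pink look-alike of the crate_a alone. What is shaped like the crate_b but orange is not meant.

How it is judged:
On the way, in this order (a step that is already met when the one before it is completed fails the run):
1. the robot's left crate is tipped towards the robot by at least 60 degrees (((world y of crate_a above 0 m and angle between crate_a's own z axis and vertical above 1.05 rad and height (world z) of each of crate_a_far_left, crate_a_far_right above 0.09 m) or (world y of crate_b above 0 m and angle between crate_b's own z axis and vertical above 1.05 rad and height (world z) of each of crate_b_far_left, crate_b_far_right above 0.09 m))), for 0.2 s.
2. the left crate stands flat again (((world y of crate_a above 0 m and angle between crate_a's own z axis and vertical below 0.08 rad) or (world y of crate_b above 0 m and angle between crate_b's own z axis and vertical below 0.08 rad))), for 0.2 s.
3. the robot's right crate is tipped towards the robot by at least 60 degrees (((world y of crate_a below 0 m and angle between crate_a's own z axis and vertical above 1.05 rad and height (world z) of each of crate_a_far_left, crate_a_far_right above 0.09 m) or (world y of crate_b below 0 m and angle between crate_b's own z axis and vertical above 1.05 rad and height (world z) of each of crate_b_far_left, crate_b_far_right above 0.09 m))), for 0.2 s.
4. the right crate stands flat again (((world y of crate_a below 0 m and angle between crate_a's own z axis and vertical below 0.08 rad) or (world y of crate_b below 0 m and angle between crate_b's own z axis and vertical below 0.08 rad))), for 0.2 s.
At the end, for the whole second after the job is handed in: The stamped crate stands flat and at rest with both far bottom corners over the steel strip (0 to 70 mm beyond its near edge); the plain crate stands flat within 60 mm of its first place (x of crate_a_far_left in the frame of strip_edge between -0.001 and 0.071 m and x of crate_a_far_right in the frame of strip_edge between -0.001 and 0.071 m and angle between each of crate_a, crate_b's own z axis and vertical below 0.06 rad and height (world z) of each of crate_a, crate_b below 0.01 m and linear speed of each of crate_a, crate_b below 0.02 m/s and distance of crate_b from where it was at the start of the episode below 0.06 m); the robot touches nothing.
It fails at once if a crate is lifted clear of the counter (all its bottom edges more than 20 mm up) (height (world z) of each of crate_a_near, crate_a_far_left, crate_a_far_right above 0.02 m or height (world z) of each of crate_b_near, crate_b_far_left, crate_b_far_right above 0.02 m).
It fails at once if a crate is toppled over (tilted more than 80 degrees) (angle between any of crate_a, crate_b's own z axis and vertical above 1.4 rad).
It fails at once if a crate is dropped or flung (turning faster than 4 rad/s) (angular speed of any of crate_a, crate_b above 4 rad/s).
It fails at once if the plain crate is pushed away from its place (more than 60 mm, while standing) (distance of crate_b from where it was at the start of the episode above 0.06 m and angle between crate_b's own z axis and vertical below 0.06 rad).
It fails at once if the jar, bowl or can is knocked or moved (more than 25 mm, or tipped) (distance of any of jar, bowl, can from where it was at the start of the episode above 0.025 m or angle between any of jar, bowl, can's own z axis and vertical above 0.3 rad).
It also fails if it takes over 72 s, if anything falls off the work surface, if the arm or the gripper's body presses on something with over 40 N, if the wrist force passes 120 N, or if a joint passes its speed limit or range.

## Working session

There is one attempt and no reset: what is moved stays moved. The work goes in short steps, Python scripts to look and compute and a shell command to move; the robot and the scene stay as the last step left them, time stands still between calls to the robot, and variables do not carry over. Pictures are saved under pics/ and viewed, and the job is handed in when it is done.

```bash
ls; mkdir -p pics; python3 - <<'E'
from plant import ctrl, imaging
import cv2
print(ctrl.get_state())
for n in("scene","side","wrist"):
    im=imaging.read_camera(n); cv2.imwrite(f"pics/{n}0.png",im[:,:,::-1])
    print(n,imaging.camera_info(n))
E
```

```text
pics
{'time': 0.0, 'qpos': array([-1.49998982e-01,  2.87208517e-01,  1.57816313e+00, -8.42324912e-06,
        1.27863493e+00, -1.49969860e-01]), 'dq': array([ 0.00020936, -0.0017529 , -0.00284187, -0.00039702, -0.0002308 ,
        0.00197636]), 'joint_efforts': array([-1.79628755e-04, -4.05981302e+01, -2.92628127e+01, -1.54224781e-04,
        5.81841552e-03,  3.74769741e-06]), 'eef_pos': array([6.74339697e-01, 1.28040640e-04, 2.29926136e-01]), 'tcp_rot': array([ 0.7071157 ,  0.70709683, -0.00071959, -0.000969  ]), 'contact_force': array([-0.1910292 , -0.03179286, -0.92729674]), 'wrist_torque': array([-0.00489382, -0.05807915,  0.02841134]), 'opening': 1.0007891915871243}
scene {'intrinsics': array([[411.93498969,   0.        , 287.73907151],
       [  0.        , 411.93498969, 209.30413758],
       [  0.        ,   0.        ,   1.        ]]), 'origin': array([1.15754333, 0.37032246, 0.93212859]), 'attitude': array([ 0.49843235,  0.79200435, -0.30112189, -0.18335732])}
side {'intrinsics': array([[380.64084033,   0.        , 281.70310481],
       [  0.        , 380.64084033, 216.13589743],
       [  0.        ,   0.        ,   1.        ]]), 'origin': array([0.42297052, 0.8022053 , 0.91614326]), 'attitude': array([-0.04016229,  0.93135165, -0.36127571,  0.02123593])}
wrist {'intrinsics': array([[353.67595226,   0.        , 277.19845162],
       [  0.        , 353.67595226, 210.03738318],
       [  0.        ,   0.        ,   1.        ]]), 'origin': array([0.67372476, 0.08075161, 0.37304522]), 'attitude': array([ 9.87432077e-01,  6.30642402e-04, -7.93463874e-04,  1.58040712e-01])}
```

View pics/scene0.png

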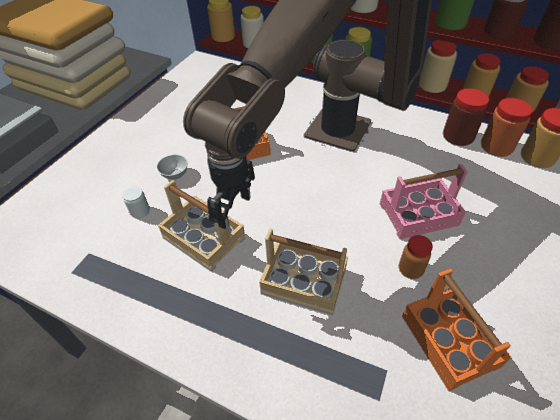

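View pics/side0.png

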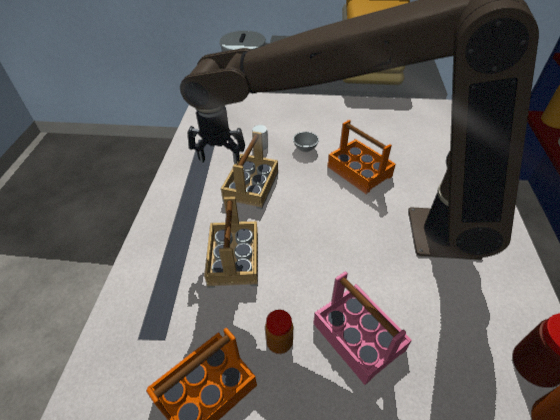

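View pics/wrist0.png

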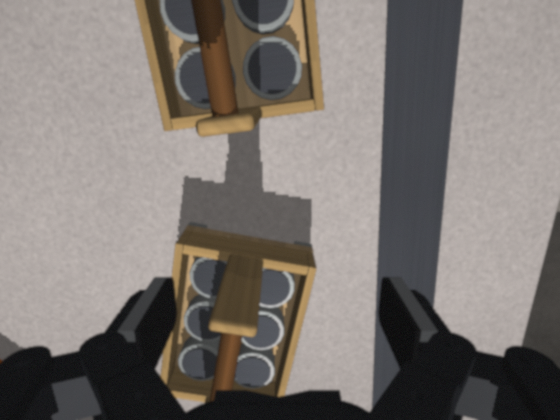

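The scene view shows tan wooden crates at (305,268), which is the robot's left, and (200,225), its right. The orange ones at (455,330) and (258,147) and the pink one at (422,205) are look-alikes. The amber jar is at (416,255), the bowl at (172,166), the can at (136,202), and the strip runs from (88,262) to (380,385). Next I'll get silhouettes and fit the poses.

```bash
python3 - <<'E'
from plant import ctrl, imaging
import cv2,numpy as np,pickle
out={}
for n in("scene","side","wrist"):
    im=imaging.read_camera(n); info=imaging.camera_info(n)
    vis=im[:,:,::-1].copy(); out[n]=dict(im=im,info=info,d={})
    for name,c in(("crate_a",(0,255,0)),("jar",(255,0,0)),("bowl",(255,255,0)),("can",(255,0,255)),("strip_edge",(0,0,255))):
        r=imaging.silhouettes(n,name)
        out[n]["d"][name]=r
        print(n,name,[(np.round(d["p"],2),np.round(d["uv"]),int(d["mask"].sum())) for d in r])
        for d in r:
            cs,_=cv2.findContours(d["mask"].astype(np.uint8),cv2.RETR_EXTERNAL,cv2.CHAIN_APPROX_NONE)
            cv2.drawContours(vis,cs,-1,c,1)
    cv2.imwrite(f"pics/{n}_sil.png",vis)
pickle.dump(out,open("m0.pkl","wb"))
print(ctrl.get_state()["time"])
a=cv2.imread("pics/scene_sil.png");b=cv2.imread("pics/side_sil.png")
# close crop of the two tan crates
cv2.imwrite("pics/crop0.png",np.hstack([cv2.resize(a[160:320,140:370],None,fx=1.7,fy=1.7),cv2.resize(b[120:292,150:320],None,fx=1.7,fy=1.5813)[:272]]))
E
```

```text
scene crate_a [(np.float64(0.77), array([261., 150.]), 342), (np.float64(0.76), array([453., 338.]), 6933), (np.float64(0.72), array([303., 272.]), 4982), (np.float64(0.71), array([422., 204.]), 4309), (np.float64(0.64), array([197., 229.]), 3894)]
scene jar [(np.float64(0.83), array([413., 258.]), 1116)]
scene bowl [(np.float64(0.62), array([173., 165.]), 590), (np.float64(0.18), array([195., 232.]), 3869)]
scene can [(np.float64(0.75), array([133., 201.]), 601), (np.float64(0.28), array([196., 231.]), 3754)]
scene strip_edge [(np.float64(0.82), array([238., 325.]), 9259)]
side crate_a [(np.float64(0.93), array([208., 383.]), 6087), (np.float64(0.64), array([252., 175.]), 2404), (np.float64(0.59), array([358., 332.]), 5587), (np.float64(0.58), array([361., 163.]), 2573), (np.float64(0.55), array([229., 247.]), 3409)]
side jar [(np.float64(0.58), array([275., 332.]), 1050)]
side bowl [(np.float64(0.89), array([303., 141.]), 372)]
side can [(np.float64(0.72), array([262., 135.]), 165), (np.float64(0.58), array([177., 256.]), 4402)]
side strip_edge [(np.float64(0.84), array([175., 256.]), 4326)]
wrist crate_a [(np.float64(0.62), array([229.,  59.]), 21494), (np.float64(0.59), array([232., 311.]), 20938)]
wrist jar []
wrist bowl []
wrist can []
wrist strip_edge [(np.float64(0.77), array([411., 147.]), 20984)]
1.05
```

View pics/crop0.png

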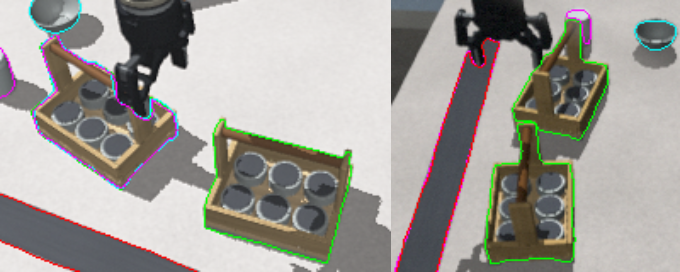

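```bash
cat > fit.py <<'E'
import cv2,numpy as np
from scipy.spatial.transform import Rotation as R
from scipy.optimize import minimize
def proj(info,P):
    r=R.from_quat(info["attitude"]).as_matrix(); K=info["intrinsics"]
    c=(np.asarray(P)-info["origin"])@r; q=c@K.T
    return q[:,:2]/q[:,2:3]
def ray_plane(info,uv,z=0.):
    r=R.from_quat(info["attitude"]).as_matrix(); K=info["intrinsics"]
    uv=np.atleast_2d(uv); d=np.c_[uv,np.ones(len(uv))]@np.linalg.inv(K).T@r.T
    o=info["origin"]; return o+d*((z-o[2])/d[:,2])[:,None]
def box(x0,x1,y0,y1,z0,z1): return np.array([[x,y,z] for x in(x0,x1) for y in(y0,y1) for z in(z0,z1)],float)/1000
parts=[box(-70,70,-95,95,0,60),box(-17,17,85,95,60,167),box(-17,17,-95,-85,60,167),box(-8,8,-85,85,147,163)]
def pose(p): # x,y,yaw,z,tilt
    x,y,yaw=p[:3]; z=p[3] if len(p)>3 else 0
    return R.from_euler('z',yaw).as_matrix(),np.array([x,y,z])
def render(info,p,shape=(420,560),s=4):
    Rm,t=pose(p); m=np.zeros(shape,np.uint8)
    for b in parts:
        uv=proj(info,b@Rm.T+t)
        h=cv2.convexHull((uv*16).round().astype(np.int32))
        cv2.fillConvexPoly(m,h,1,shift=4)
    return m>0
def iouloss(p,views):
    L=0
    for info,mask,ign in views:
        r=render(info,p); v=~ign
        L+=1-(r&mask&v).sum()/max(1,((r|mask)&v).sum())
    return L/len(views)
def fit(views,p0,n=4):
    st=np.array([.02,.02,.08,.01])[:len(p0)]; p=np.array(p0,float)
    for s in(1,.5,.25,.1):
        sim=np.vstack([p]+[p+s*st*e for e in np.eye(len(p))])
        r=minimize(iouloss,p,args=(views,),method="Nelder-Mead",options=dict(initial_simplex=sim,xatol=1e-5,fatol=1e-5,maxiter=200)); p=r.x
    return p,r.fun
E
python3 - <<'E'
import pickle,numpy as np,cv2
from fit import *
o=pickle.load(open("m0.pkl","rb"))
want={"L":{"scene":(303,272),"side":(229,247),"wrist":(229,59)},"Rt":{"scene":(197,229),"side":(252,175),"wrist":(232,311)}}
def fillmask(m):
    cs,_=cv2.findContours(m.astype(np.uint8),cv2.RETR_EXTERNAL,cv2.CHAIN_APPROX_NONE)
    z=np.zeros(m.shape,np.uint8); cv2.drawContours(z,cs,-1,1,-1); return z>0
vis={n:o[n]["im"][:,:,::-1].copy() for n in o}
for k,w in want.items():
    V={}
    for n,uv in w.items():
        d=min(o[n]["d"]["crate_a"],key=lambda d:np.hypot(*(np.array(d["uv"])-uv)))
        m=d["mask"]; im=o[n]["im"]
        ign=np.zeros(m.shape,bool)
        dark=(im.max(2)<60)
        if n=="wrist": ign[385:]=1
        if n=="scene" and k=="Rt": ign[:,:][dark&~m]=1
        if n=="side" and k=="Rt": ign[dark&~m]=1
        V[n]=(o[n]["info"],m,ign)
    p0=ray_plane(*[V["scene"][0],w["scene"],.04])[0]
    for vs in(["scene","side"],["scene","side","wrist"],["wrist"]):
        for z in (0,1):
            p,f=fit([V[n] for n in vs],[p0[0],p0[1],0.1 if 0 else 0.]+[0.]*z)
            print(k,vs,np.round(p,4),round(f,3))
        if len(vs)==3:
            for n in vis:
                cs,_=cv2.findContours(render(V[n][0],p).astype(np.uint8),cv2.RETR_LIST,cv2.CHAIN_APPROX_NONE); cv2.drawContours(vis[n],cs,-1,(0,255,0),1)
# strip
for n in o:
    m=o[n]["d"]["strip_edge"][0]["mask"].astype(np.uint8)
    cs,_=cv2.findContours(m,cv2.RETR_EXTERNAL,cv2.CHAIN_APPROX_NONE); c=max(cs,key=cv2.contourArea)
    P=ray_plane(o[n]["info"],c.reshape(-1,2).astype(float))
    b=cv2.minAreaRect(P[:,:2].astype(np.float32)*1000); print(n,"strip",b,np.round(cv2.boxPoints(b)))
for n,nm,z in(("scene","jar",.05),("scene","bowl",.02),("scene","can",.04),("side","jar",.05),("side","bowl",.02),("side","can",.04)):
    print(n,nm,np.round(ray_plane(o[n]["info"],o[n]["d"][nm][0]["uv"],z),3))
cv2.imwrite("pics/fit0.png",np.hstack([vis["scene"][150:330,120:380],vis["side"][100:300,140:330][:180]])); cv2.imwrite("pics/fit0w.png",vis["wrist"])
E
```

```text
L ['scene', 'side'] [0.6338 0.1505 0.1573] 0.073
L ['scene', 'side'] [ 0.6338  0.1503  0.1549 -0.0042] 0.068
L ['scene', 'side', 'wrist'] [0.6316 0.1533 0.132 ] 0.055
L ['scene', 'side', 'wrist'] [ 0.6313  0.1526  0.134  -0.0019] 0.053
L ['wrist'] [0.6318 0.1533 0.1212] 0.01
L ['wrist'] [ 0.6314  0.1532  0.1282 -0.002 ] 0.007
Rt ['scene', 'side'] [ 0.6272 -0.1642 -0.1859] 0.092
Rt ['scene', 'side'] [ 0.6276 -0.1641 -0.1632  0.0031] 0.093
Rt ['scene', 'side', 'wrist'] [ 0.6261 -0.1645 -0.1878] 0.078
Rt ['scene', 'side', 'wrist'] [ 0.6263 -0.1644 -0.1875  0.    ] 0.078
Rt ['wrist'] [ 0.6251 -0.1669 -0.1877] 0.045
Rt ['wrist'] [ 0.6251 -0.17   -0.1864 -0.0081] 0.039
scene strip ((818.30810546875, -2.511505126953125), (73.2667236328125, 841.3374633789062), 3.1187996864318848) [[ 759.  416.]
 [ 805. -425.]
 [ 878. -421.]
 [ 832.  420.]]
side strip ((821.8713989257812, 13.712432861328125), (74.05191802978516, 812.7670288085938), 3.047795057296753) [[ 763.  418.]
 [ 807. -394.]
 [ 880. -390.]
 [ 837.  421.]]
wrist strip ((823.4901123046875, -78.69332885742188), (72.64692687988281, 489.5501403808594), 3.1809580326080322) [[ 774.  164.]
 [ 801. -325.]
 [ 873. -321.]
 [ 846.  168.]]
scene jar [[0.477 0.389 0.05 ]]
scene bowl [[ 0.429 -0.409  0.02 ]]
scene can [[ 0.621 -0.406  0.04 ]]
side jar [[0.484 0.394 0.05 ]]
side bowl [[ 0.458 -0.411  0.02 ]]
side can [[ 0.619 -0.414  0.04 ]]
```

View pics/fit0.png

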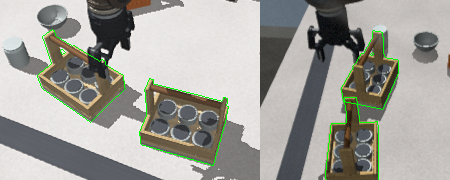

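View pics/fit0w.png

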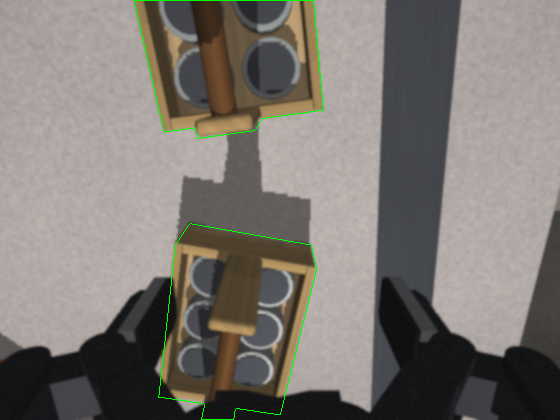

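The fits match the picture outlines. The left crate is at (0.632, 0.153) with yaw 7.3°, the right at (0.626, -0.165) with yaw -10.7°, and free-z fits land within 8 mm of the counter. Tan versus orange and pink is unambiguous in the crop. Next I go above the far side of the left rod and turn so the open jaws lie along the rod, with the camera on my side.

```bash
python3 -m creep '[0.2,0,0,-0.7, 0.6,0,0,-2, 1.1,-0.05,0,-3.4, 1.6,-0.1,0,-4.8, 2.1,-0.1,0,-6.2, 2.6,-0.15,0,-7.6, 3.1,-0.2,0,-9, 3.6,-0.2,0,-10.4, 4.1,-0.25,0,-11.8, 4.6,-0.25,0,-13.2, 5.1,-0.3,0,-14.6, 5.5,-0.3,0,-16, 5.9,-0.35,0,-17.4, 6.2,-0.37,0,-18.7, 6.29,-0.37,0,-19.4, 6.29,-0.37,0,-19.46, 6.29,-0.37,0,-19.46, 6.29,-0.37,0,-19.46]' 0
python3 - <<'E'
from plant import ctrl, imaging
import cv2,numpy as np
from fit import R
s=ctrl.get_state(); print(s["eef_pos"],R.from_quat(s["tcp_rot"]).as_matrix().round(3),s["contact_force"],s["qpos"].round(2))
a=[imaging.read_camera(n)[:,:,::-1] for n in("scene","wrist")]
cv2.imwrite("pics/s1.png",cv2.resize(np.hstack(a),(800,300)))
E
```

```text
time: 2.55
eef_pos: [0.6658, 0.157, 0.2313]
tcp_rot: [-0.063, 0.998, -0.0, -0.0]
contact_force: [0.4, -0.6, 0.9]
opening: 1.003
[0.66576586 0.15702417 0.23129475] [[-0.992 -0.125 -0.   ]
 [-0.125  0.992 -0.   ]
 [ 0.    -0.    -1.   ]] [ 0.37297768 -0.5940271   0.92833718] [ 0.08  0.31  1.55 -0.    1.28 -1.61]
```

View pics/s1.png

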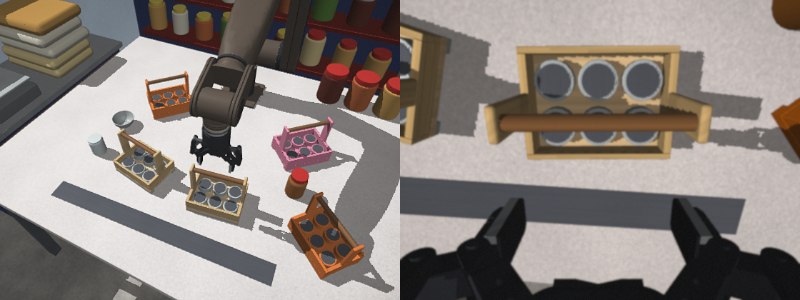

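The rod lies parallel to the jaw line and centred on it. I'll refit with this fuller wrist view before descending.

```bash
cat > refit.py <<'E'
import sys,cv2,numpy as np
from plant import ctrl,imaging
from fit import *
def measure(cams,p0,z=0,save=None,clip=None):
    V=[];ims=[]
    for n in cams:
        info=imaging.camera_info(n); im=imaging.read_camera(n)
        r=imaging.silhouettes(n,"crate_a"); c=proj(info,[[p0[0],p0[1],.05]])[0]
        if not r: print("none",n); continue
        rr=render(info,p0)
        d=max(r,key=lambda d:(d["mask"]&rr).sum()/(d["mask"]|rr).sum()); m=d["mask"]
        ign=(im.max(2)<60)&~m
        if n=="wrist": ign[380:]=1
        V.append((info,m,ign)); ims.append((n,info,im))
        print(n,round(d["p"],2),d["uv"],"iou0",round((m&rr).sum()/(m|rr).sum(),3))
    p,f=fit(V,list(p0)+[0.]*z); print("pose",np.round(p,4),"loss",round(f,3))
    for v,(n,_,_) in zip(V,ims):
        if len(V)>1:
            q,g=fit([v],list(p)); print("  only",n,np.round(q,4),round(g,3))
    if save:
        o=[]
        for n,info,im in ims:
            vv=im[:,:,::-1].copy(); cs,_=cv2.findContours(render(info,p).astype(np.uint8),cv2.RETR_LIST,cv2.CHAIN_APPROX_NONE); cv2.drawContours(vv,cs,-1,(0,255,0),1); o.append(vv)
        h=np.hstack(o); s=min(1,800/h.shape[1]); cv2.imwrite(save,cv2.resize(h,None,fx=s,fy=s))
    return p
E
python3 - <<'E'
from refit import *
p=measure(["wrist"],[.632,.153,.128],1)
p=measure(["wrist"],[.632,.153,.128],0,"pics/s2.png")
E
```

```text
wrist 0.87 [277.3, 148.3] iou0 0.967
pose [ 0.6319  0.1535  0.1307 -0.003 ] loss 0.015
wrist 0.66 [278.8, 149.3] iou0 0.967
pose [0.6315 0.1538 0.1275] loss 0.027
```

View pics/s2.png

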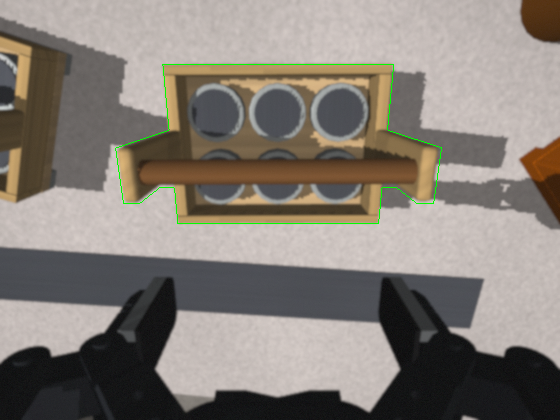

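The refit agrees to within 1 mm: (0.6315, 0.154), yaw 7.3°. Descending.

```bash
python3 -m creep '[0,0,0.3,0, 0,0,0.8,0, 0,0,1.4,0, 0,0,2,0, 0,0,2.6,0, 0,0,3.2,0, 0,0,3.8,0, 0,0,4.3,0, 0,0,4.52,0, 0.1,0,4.52,0, 0.3,0,4.52,0, 0.4,0,4.52,0, 0.4,0,4.52,0]' 0
python3 - <<'E'
from plant import ctrl, imaging
import cv2,numpy as np
a=[imaging.read_camera(n)[:,:,::-1] for n in("scene","side")]
cv2.imwrite("pics/s3.png",np.hstack([cv2.resize(a[0][150:330,190:400],None,fx=1.9,fy=1.9),cv2.resize(a[1][120:300,140:340],None,fx=1.9,fy=1.9)]))
E
```

```text
time: 3.93
eef_pos: [0.6559, 0.1561, 0.1197]
tcp_rot: [-0.064, 0.998, 0.0, 0.001]
contact_force: [0.5, -0.2, -0.2]
opening: 1.001
```

View pics/s3.png

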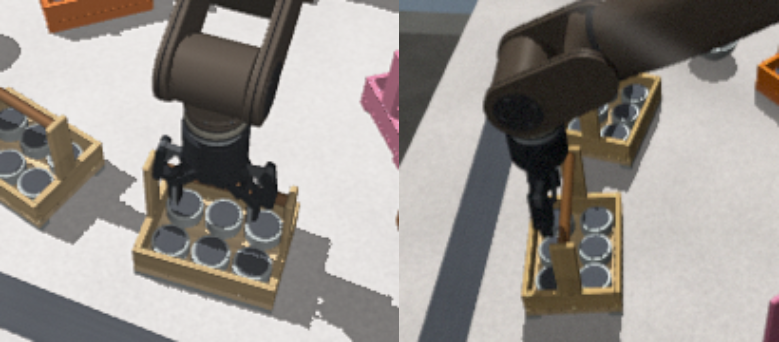

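```bash
python3 -m creep '[0.15,0,0,0, 0.3,0,-0.05,0, 0.5,0,-0.12,0, 0.77,0,-0.22,0, 1.05,0,-0.31,0, 1.34,0,-0.39,0, 1.63,0,-0.45,0, 1.92,0,-0.51,0, 2.21,0,-0.55,0, 2.51,0,-0.58,0, 2.8,0,-0.6,0, 3.1,0,-0.6,0, 3.4,0,-0.59,0, 3.7,0,-0.57,0, 3.99,0,-0.53,0, 4.28,0,-0.48,0, 4.57,0,-0.42,0, 4.86,0,-0.35,0, 4.86,0,-0.35,0]' 0
python3 - <<'E'
from plant import ctrl, imaging
import cv2,numpy as np
a=[imaging.read_camera(n)[:,:,::-1] for n in("scene","side")]
cv2.imwrite("pics/s4.png",np.hstack([cv2.resize(a[0][130:330,190:400],None,fx=1.9,fy=1.9),cv2.resize(a[1][100:300,140:340],None,fx=1.9,fy=1.9)]))
E
```

```text
time: 5.62
eef_pos: [0.5331, 0.1406, 0.1259]
tcp_rot: [-0.064, 0.998, 0.0, -0.002]
contact_force: [1.9, -0.7, 0.9]
opening: 0.999
```

View pics/s4.png

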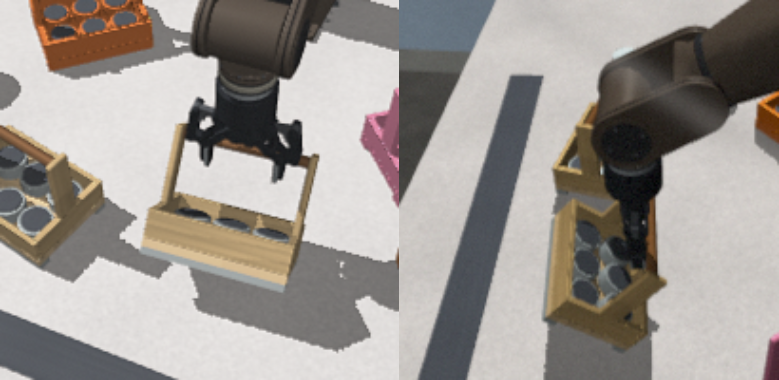

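About 40° of tilt and following the arc cleanly. On to 70°.

```bash
python3 -m creep '[0.15,0,0.04,0, 0.3,0,0.1,0, 0.56,0,0.19,0, 0.84,0,0.3,0, 1.11,0,0.42,0, 1.37,0,0.56,0, 1.63,0,0.7,0, 1.88,0,0.86,0, 2.13,0,1.03,0, 2.37,0,1.21,0, 2.6,0,1.39,0, 2.75,0,1.52,0, 2.87,0,1.64,0, 2.97,0,1.74,0, 3.03,0,1.8,0, 3.03,0,1.8,0, 3.03,0,1.8,0, 3.03,0,1.8,0, 3.03,0,1.8,0]' 0
python3 - <<'E'
from plant import ctrl, imaging
import cv2,numpy as np
a=[imaging.read_camera(n)[:,:,::-1] for n in("scene","side")]
cv2.imwrite("pics/s5.png",np.hstack([cv2.resize(a[0][130:330,190:400],None,fx=1.9,fy=1.9),cv2.resize(a[1][100:300,140:340],None,fx=1.9,fy=1.9)]))
cv2.imwrite("pics/s5w.png",imaging.read_camera("wrist")[:,:,::-1])
E
```

```text
time: 7.3
eef_pos: [0.4606, 0.131, 0.0824]
tcp_rot: [-0.064, 0.998, 0.0, 0.0]
contact_force: [1.0, -0.1, 0.9]
opening: 1.005
```

View pics/s5.png

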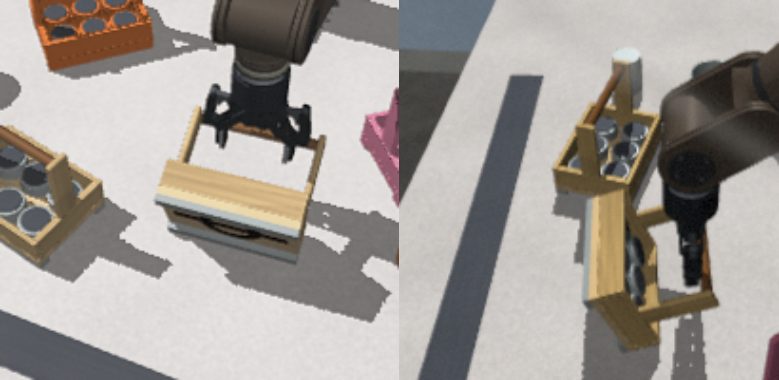

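The dark ring and bar show at about (230,228) in the scene crop, so the left crate is the stamped one. I'll measure the tilt before lowering.

```bash
cat > tilt.py <<'E'
from refit import *
def tmodel(info,p,th):
    x,y,yaw=p; m=np.zeros((420,560),np.uint8); Rz=R.from_euler('z',yaw).as_matrix(); Ry=R.from_euler('y',-th,degrees=True).as_matrix()
    for b in parts:
        q=(b-[-.07,0,0])@Ry.T+[-.07,0,0]
        uv=proj(info,q@Rz.T+[x,y,0]); cv2.fillConvexPoly(m,cv2.convexHull((uv*16).round().astype(np.int32)),1,shift=4)
    return m>0
def tilt(p,cams=("scene","side"),th0=70):
    for n in cams:
        info=imaging.camera_info(n); im=imaging.read_camera(n); r=imaging.silhouettes(n,"crate_a"); rr=tmodel(info,p,th0)
        d=max(r,key=lambda d:(d["mask"]&rr).sum()/(d["mask"]|rr).sum()); m=d["mask"]; ign=(im.max(2)<60)&~m
        m=cv2.morphologyEx(m.astype(np.uint8),cv2.MORPH_CLOSE,np.ones((3,3)))>0
        def L(v):
            t=tmodel(info,[v[0],v[1],v[2]],v[3]*100)&~ign; mm=m&~ign
            return 1-(t&mm).sum()/(t|mm).sum()
        b0=[p[0],p[1],p[2],th0/100]; sim=np.vstack([b0]+[np.array(b0)+e for e in np.diag([.01,.01,.05,-.05])])
        r=minimize(L,b0,method="Nelder-Mead",options=dict(initial_simplex=sim,xatol=1e-4,fatol=1e-4))
        # uncovered background seen through the rod gap excluded by convex parts
        print(n,round(d["p"],2),"pose",np.round(r.x,3),"loss",round(r.fun,3))
E
python3 - <<'E'
from tilt import *
tilt([.6315,.154,.1275])
E
```

```text
scene 0.92 pose [0.63  0.153 0.143 0.689] loss 0.078
side 0.86 pose [0.634 0.153 0.139 0.7  ] loss 0.076
```

```bash
python3 -m creep '[-0.1,0,-0.1,0, -0.25,0,-0.24,0, -0.43,0,-0.41,0, -0.66,0,-0.59,0, -0.9,0,-0.77,0, -1.15,0,-0.94,0, -1.4,0,-1.1,0, -1.66,0,-1.24,0, -1.92,0,-1.38,0, -2.19,0,-1.5,0, -2.47,0,-1.61,0, -2.75,0,-1.71,0, -3.03,0,-1.8,0, -3.32,0,-1.87,0, -3.61,0,-1.93,0, -3.9,0,-1.98,0, -4.19,0,-2.02,0, -4.49,0,-2.04,0, -4.79,0,-2.05,0, -4.79,0,-2.05,0]' 0
python3 -m creep '[-0.2,0,0.01,0, -0.4,0,0.02,0, -0.59,0,0.02,0, -0.8,0,0.04,0, -1,0,0.06,0, -1.18,0,0.09,0, -1.37,0,0.13,0, -1.57,0,0.17,0, -1.76,0,0.21,0, -1.95,0,0.26,0, -2.14,0,0.32,0, -2.33,0,0.38,0, -2.5,0,0.44,0, -2.68,0,0.52,0, -2.88,0,0.6,0, -3.08,0,0.6,0, -3.3,0,0.6,0, -3.3,0,0.6,0]' 0
python3 - <<'E'
from plant import ctrl, imaging
import cv2,numpy as np
a=[imaging.read_camera(n)[:,:,::-1] for n in("scene","side")]
cv2.imwrite("pics/s6.png",np.hstack([cv2.resize(a[0][130:330,190:400],None,fx=1.9,fy=1.9),cv2.resize(a[1][100:300,140:340],None,fx=1.9,fy=1.9)]))
E
```

```text
time: 9.32
eef_pos: [0.5805, 0.1463, 0.1335]
tcp_rot: [-0.064, 0.998, 0.0, 0.001]
contact_force: [3.2, 0.6, -0.6]
opening: 1.0
time: 10.82
eef_pos: [0.6616, 0.1566, 0.1187]
tcp_rot: [-0.064, 0.998, -0.0, 0.0]
contact_force: [-0.8, -0.1, 0.3]
opening: 1.002
```

View pics/s6.png

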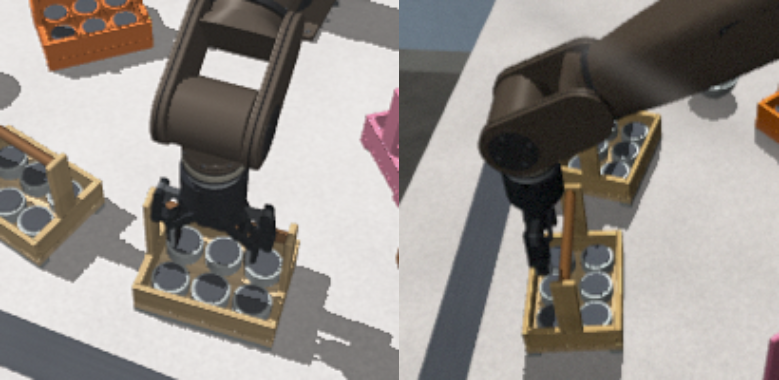

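The left crate stands flat again, at its place. Over to the right crate.

```bash
python3 -m creep '[0,0,-0.4,0, 0,0,-1.2,0, 0,0,-2.1,0, 0,0,-3,0, 0,0,-3.9,0, 0,-0.3,-4.4,0, 0.1,-1,-4.5,0.3, 0.25,-2,-4.5,0.7, 0.4,-3,-4.5,1.1, 0.55,-4.1,-4.5,1.5, 0.7,-5.2,-4.5,1.9, 0.85,-6.3,-4.5,2.3, 1,-7.4,-4.5,2.6, 1.15,-8.5,-4.5,2.9, 1.3,-9.6,-4.5,3.2, 1.45,-10.7,-4.5,3.4, 1.55,-11.6,-4.5,3.5, 1.65,-12.4,-4.5,3.6, 1.75,-13,-4.5,3.6, 1.75,-13,-4.5,3.6]' 0
python3 - <<'E'
from refit import *
s=ctrl.get_state(); print(s["eef_pos"],R.from_quat(s["tcp_rot"]).as_matrix().round(3)[0],s["contact_force"].round(2))
p=measure(["wrist"],[.626,-.165,-.187],1)
p=measure(["wrist"],[.626,-.165,-.187],0,"pics/s7.png")
measure(["scene","side"],[.6315,.154,.128],0,"pics/s7L.png")
E
```

```text
time: 12.58
eef_pos: [0.658, -0.1746, 0.2308]
tcp_rot: [0.095, 0.995, -0.001, -0.0]
contact_force: [-0.2, 0.4, 0.0]
opening: 1.001
[ 0.65803295 -0.17458088  0.2308239 ] [-0.982  0.189 -0.   ] [-0.17  0.39  0.02]
wrist 0.87 [285.7, 149.0] iou0 0.938
pose [ 0.6258 -0.1613 -0.1913 -0.003 ] loss 0.013
wrist 0.88 [278.7, 149.2] iou0 0.938
pose [ 0.6255 -0.1616 -0.1876] loss 0.025
scene 0.72 [303.8, 270.1] iou0 0.938
side 0.88 [229.8, 247.4] iou0 0.94
pose [0.6323 0.1508 0.1328] loss 0.051
  only scene [0.6322 0.1509 0.1209] 0.046
  only side [0.6343 0.1496 0.1289] 0.048
```

View pics/s7.png

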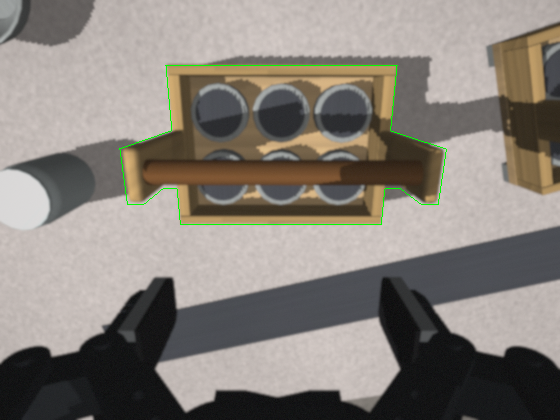

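The right crate refit is (0.6255, -0.162), yaw -10.8°. Same sequence, with a 6 mm lateral correction.

```bash
python3 -m creep '[0,0.1,0.3,0, 0,0.25,0.8,0, 0,0.25,1.4,0, 0,0.25,2,0, 0,0.25,2.6,0, 0,0.25,3.2,0, 0,0.25,3.8,0, 0,0.25,4.3,0, 0,0.25,4.52,0, 0.1,0.25,4.52,0, 0.3,0.25,4.52,0, 0.4,0.25,4.52,0, 0.4,0.25,4.52,0]' 0
python3 -m creep '[0.15,0,0,0, 0.3,0,-0.05,0, 0.5,0,-0.12,0, 0.77,0,-0.22,0, 1.05,0,-0.31,0, 1.34,0,-0.39,0, 1.63,0,-0.45,0, 1.92,0,-0.51,0, 2.21,0,-0.55,0, 2.51,0,-0.58,0, 2.8,0,-0.6,0, 3.1,0,-0.6,0, 3.4,0,-0.59,0, 3.7,0,-0.57,0, 3.99,0,-0.53,0, 4.28,0,-0.48,0, 4.57,0,-0.42,0, 4.86,0,-0.35,0, 4.86,0,-0.35,0]' 0
python3 - <<'E'
from plant import ctrl, imaging
import cv2,numpy as np
a=[imaging.read_camera(n)[:,:,::-1] for n in("scene","side")]
cv2.imwrite("pics/s8.png",np.hstack([cv2.resize(a[0][100:300,110:320],None,fx=1.9,fy=1.9),cv2.resize(a[1][60:260,160:360],None,fx=1.9,fy=1.9)]))
E
```

```text
time: 14.07
eef_pos: [0.6501, -0.1634, 0.1192]
tcp_rot: [0.093, 0.996, -0.0, 0.001]
contact_force: [0.4, -0.8, 0.3]
opening: 0.999
time: 15.65
eef_pos: [0.5285, -0.1401, 0.1253]
tcp_rot: [0.093, 0.996, 0.0, -0.002]
contact_force: [1.6, -0.8, 1.8]
opening: 1.001
```

View pics/s8.png

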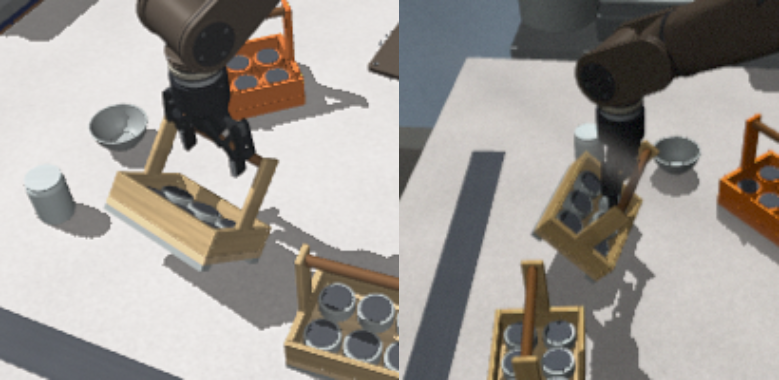

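The right crate is tipped about 40°. The orange look-alike sits behind it, so I'll check clearance before continuing.

```bash
python3 - <<'E'
from refit import *
i=imaging.camera_info("side")
p0=ray_plane(i,[361,163],.04)[0]; print(p0)
imaging.read_camera("side"); r=imaging.silhouettes("side","crate_a")
d=min(r,key=lambda d:np.hypot(d["uv"][0]-361,d["uv"][1]-163)); print(d["uv"])
for y in(-.6,0,.6):
    p,f=fit([(i,d["mask"],np.zeros((420,560),bool))],[p0[0],p0[1],y])
    print(p.round(3),round(f,3))
    Rm,t=pose(p); print((np.array([[.07,.095,0],[.07,-.095,0],[-.07,.095,0],[-.07,-.095,0]])@Rm.T+t).round(3)[:,:2])
E
```

```text
[ 0.24587968 -0.27281969  0.04      ]
[360.8, 161.1]
[ 0.244 -0.269 -1.044] 0.332
[[ 0.362 -0.282]
 [ 0.197 -0.377]
 [ 0.291 -0.161]
 [ 0.127 -0.256]]
[ 0.25  -0.275  0.766] 0.103
[[ 0.234 -0.158]
 [ 0.366 -0.295]
 [ 0.133 -0.255]
 [ 0.265 -0.392]]
[ 0.249 -0.271  0.727] 0.104
[[ 0.238 -0.154]
 [ 0.365 -0.296]
 [ 0.134 -0.247]
 [ 0.26  -0.389]]
```

There is more than 50 mm of clearance. Continuing to 70°.

```bash
python3 -m creep '[0.15,0,0.04,0, 0.3,0,0.1,0, 0.56,0,0.19,0, 0.84,0,0.3,0, 1.11,0,0.42,0, 1.37,0,0.56,0, 1.63,0,0.7,0, 1.88,0,0.86,0, 2.13,0,1.03,0, 2.37,0,1.21,0, 2.6,0,1.39,0, 2.75,0,1.52,0, 2.87,0,1.64,0, 2.97,0,1.74,0, 3.03,0,1.8,0, 3.03,0,1.8,0, 3.03,0,1.8,0, 3.03,0,1.8,0, 3.03,0,1.8,0]' 0
python3 - <<'E'
from tilt import *
tilt([.6255,-.162,-.188])
a=[imaging.read_camera(n)[:,:,::-1] for n in("scene","side")]
cv2.imwrite("pics/s9.png",np.hstack([cv2.resize(a[0][100:300,110:320],None,fx=1.9,fy=1.9),cv2.resize(a[1][60:260,160:360],None,fx=1.9,fy=1.9)]))
E
```

```text
time: 17.43
eef_pos: [0.4566, -0.1268, 0.0819]
tcp_rot: [0.093, 0.996, -0.0, 0.0]
contact_force: [0.6, -0.5, 0.8]
opening: 1.001
scene 0.57 pose [ 0.626 -0.164 -0.192  0.703] loss 0.068
side 0.96 pose [ 0.629 -0.163 -0.173  0.699] loss 0.103
```

View pics/s9.png

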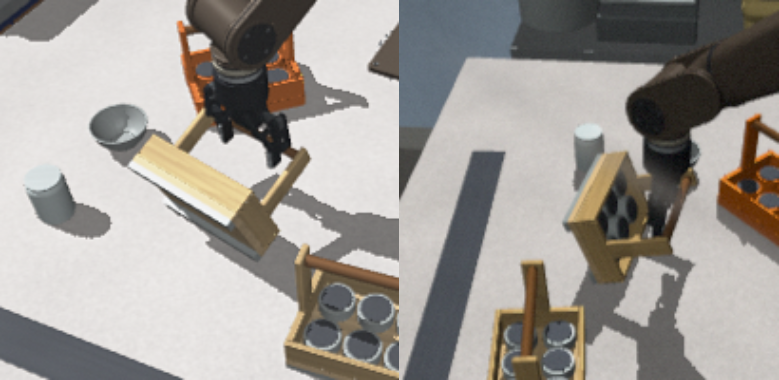

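Tilt is 70°. The underside shows only edge-on here, so I'll zoom in to confirm it is plain.

```bash
python3 - <<'E'
import cv2
a=cv2.imread("pics/s9.png")[130:270,120:300]; b=cv2.imread("pics/s5.png")[150:270,150:330]
import numpy as np
cv2.imwrite("pics/z.png",np.hstack([cv2.resize(a,(400,311)),cv2.resize(b,(400,311))]))
E
```

```text
(no output)
```

View pics/z.png

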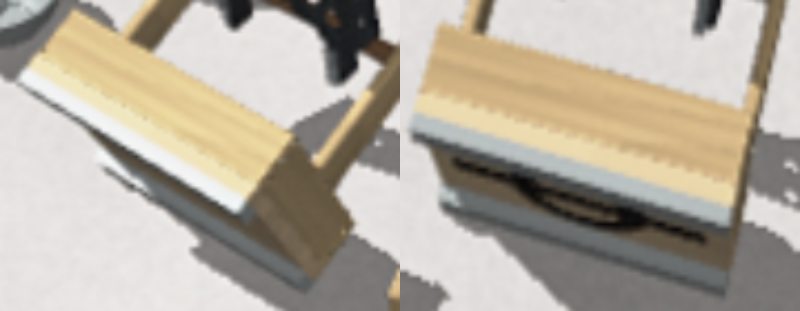

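```bash
python3 -m creep '[-0.1,0,-0.1,0, -0.25,0,-0.24,0, -0.43,0,-0.41,0, -0.66,0,-0.59,0, -0.9,0,-0.77,0, -1.15,0,-0.94,0, -1.4,0,-1.1,0, -1.66,0,-1.24,0, -1.92,0,-1.38,0, -2.19,0,-1.5,0, -2.47,0,-1.61,0, -2.75,0,-1.71,0, -3.03,0,-1.8,0, -3.32,0,-1.87,0, -3.61,0,-1.93,0, -3.9,0,-1.98,0, -4.19,0,-2.02,0, -4.49,0,-2.04,0, -4.79,0,-2.05,0, -4.79,0,-2.05,0]' 0
python3 -m creep '[-0.2,0,0.01,0, -0.4,0,0.02,0, -0.59,0,0.02,0, -0.8,0,0.04,0, -1,0,0.06,0, -1.18,0,0.09,0, -1.37,0,0.13,0, -1.57,0,0.17,0, -1.76,0,0.21,0, -1.95,0,0.26,0, -2.14,0,0.32,0, -2.33,0,0.38,0, -2.5,0,0.44,0, -2.68,0,0.52,0, -2.88,0,0.6,0, -3.08,0,0.6,0, -3.3,0,0.6,0, -3.3,0,0.6,0]' 0
python3 -m creep '[0,0,-0.4,0, 0,0,-1.2,0, 0,0,-2.1,0, 0,0,-3,0, 0,0,-3.9,0, 0,0,-4.4,0, 0,0,-4.5,0, 0,0,-4.5,0]' 0
python3 - <<'E'
from refit import *
measure(["wrist"],[.6255,-.162,-.188],0)
measure(["scene","side"],[.6315,.154,.128],0,"pics/s10.png")
E
```

```text
time: 19.4
eef_pos: [0.5753, -0.1492, 0.133]
tcp_rot: [0.093, 0.996, -0.0, 0.001]
contact_force: [2.8, -1.8, -1.3]
opening: 1.002
time: 20.9
eef_pos: [0.6557, -0.1645, 0.1183]
tcp_rot: [0.093, 0.996, -0.0, 0.0]
contact_force: [0.4, -0.2, 0.9]
opening: 0.998
time: 21.57
eef_pos: [0.6552, -0.1643, 0.2319]
tcp_rot: [0.093, 0.996, -0.0, 0.001]
contact_force: [0.4, -1.0, -0.3]
opening: 1.001
wrist 0.9 [271.6, 150.4] iou0 0.939
pose [ 0.6231 -0.1612 -0.1856] loss 0.024
scene 0.69 [306.1, 272.6] iou0 0.948
side 0.79 [230.6, 248.4] iou0 0.914
pose [0.6317 0.1503 0.1277] loss 0.058
  only scene [0.6317 0.1503 0.1277] 0.041
  only side [0.634  0.1475 0.1512] 0.073
```

View pics/s10.png

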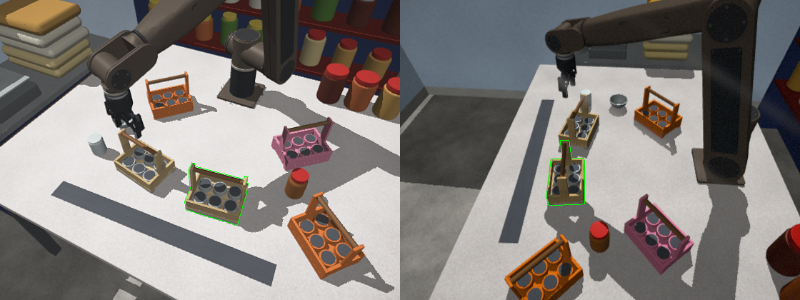

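The left underside shows ring and bar, the right is bare between its runners, and both crates are flat again (the plain one shifted about 2 mm). Crate_a needs about 110 mm along its own x to put its far edge mid-strip. I'll go behind its near wall with the jaws open.

```bash
python3 -m creep '[0.2,0.3,0,0, 0.6,0.9,0,-0.2, 1.1,1.6,0,-0.5, 1.6,2.4,0,-0.8, 2.1,3.2,0,-1.1, 2.6,4,0,-1.4, 3.1,4.8,0,-1.7, 3.6,5.6,0,-2, 4.1,6.3,0,-2.3, 4.6,7,0,-2.6, 5.1,7.7,0,-2.8, 5.6,8.4,0,-3, 6.1,9.1,0,-3.2, 6.5,9.8,0,-3.4, 6.9,10.4,0,-3.5, 7.15,10.8,0,-3.6, 7.25,10.97,0,-3.6, 7.25,10.97,0,-3.6, 7.25,10.97,0,-3.6]' 0
python3 - <<'E'
from refit import *
s=ctrl.get_state(); print(s["eef_pos"],R.from_quat(s["tcp_rot"]).as_matrix().round(3)[0])
t=s["eef_pos"]; d=t[:2]-[.632,.152]; c,n=np.cos(.128),np.sin(.128); print("own",d[0]*c+d[1]*n,-d[0]*n+d[1]*c)
a=[imaging.read_camera(n)[:,:,::-1] for n in("scene","side")]
cv2.imwrite("pics/s11.png",cv2.resize(np.hstack(a),(800,300)))
E
```

```text
time: 23.45
eef_pos: [0.5278, 0.1388, 0.2303]
tcp_rot: [-0.064, 0.998, -0.0, 0.0]
contact_force: [-0.7, -1.3, 0.2]
opening: 1.0
[0.52782795 0.13875412 0.23026745] [-0.992 -0.127  0.   ]
own -0.10501068388588398 0.00016012138062349024
```

View pics/s11.png

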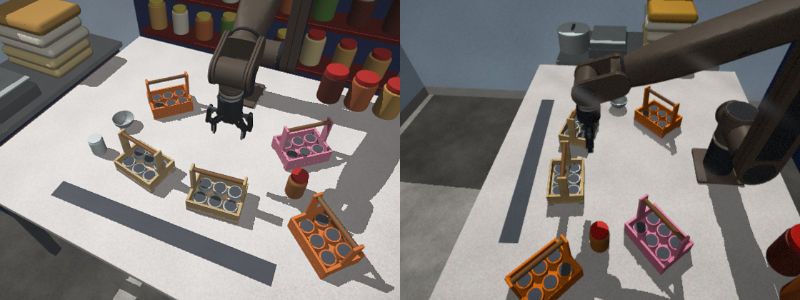

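The gripper is right behind the near wall, with the pink crate and jar well off to the side. Descending, then the first half of the push.

```bash
python3 -m creep '[0,0,0.4,0, 0,0,1.2,0, 0,0,2.1,0, 0,0,3,0, 0,0,3.9,0, 0,0,4.8,0, 0,0,5.7,0, 0,0,6.5,0, 0,0,7.2,0, 0,0,7.8,0, 0,0,8.2,0, 0,0,8.5,0, 0,0,8.6,0, 0,0,8.6,0]' 0
python3 -m creep '[-0.2,0,0,0, -0.4,0,0,0, -0.6,0,0,0, -0.75,0,0,0, -0.9,0,0,0, -1.05,0,0,0, -1.2,0,0,0, -1.4,0,0,0, -1.6,0,0,0, -1.8,0,0,0, -2,0,0,0, -2.2,0,0,0, -2.4,0,0,0, -2.6,0,0,0, -2.8,0,0,0, -3,0,0,0, -3,0,0,0]' 0
python3 - <<'E'
from refit import *
p=measure(["scene","side"],[.632+.048,.158,.128],0,"pics/s12.png")
E
```

```text
time: 24.72
eef_pos: [0.5276, 0.1387, 0.0148]
tcp_rot: [-0.063, 0.998, -0.0, -0.0]
contact_force: [0.0, -0.1, 0.1]
opening: 1.001
time: 26.13
eef_pos: [0.5996, 0.1486, 0.0151]
tcp_rot: [-0.064, 0.998, -0.0, -0.004]
contact_force: [-8.2, -0.7, 6.1]
opening: 0.996
scene 0.88 [296.9, 287.6] iou0 0.946
side 0.93 [211.0, 252.0] iou0 0.798
pose [0.6801 0.1571 0.1257] loss 0.065
  only scene [0.6799 0.1573 0.1217] 0.05
  only side [0.6814 0.1533 0.121 ] 0.072
```

View pics/s12.png

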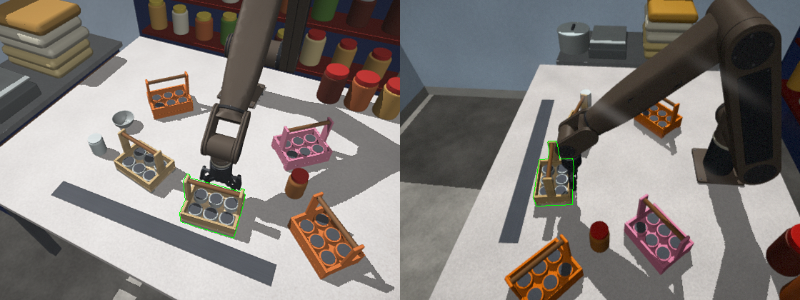

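The crate slides straight at about 8 N. About 61 mm remain.

```bash
python3 -m creep '[-0.15,0,0,0, -0.3,0,0,0, -0.5,0,0,0, -0.7,0,0,0, -0.9,0,0,0, -1.1,0,0,0, -1.3,0,0,0, -1.5,0,0,0, -1.7,0,0,0, -1.9,0,0,0, -2.1,0,0,0, -2.25,0,0,0, -2.35,0,0,0, -2.45,0,0,0, -2.45,0,0,0, -2.2,0,0,0, -1.8,0,0,0, -1.4,0,0,0, -1.2,0,0,0, -1.2,0,0,0]' 0
python3 -m creep '[0,0,-0.4,0, 0.2,0,-1.2,0, 0.4,0,-2.1,0, 0.6,0,-3,0, 0.8,0,-3.9,0, 1,0,-4.8,0, 1.2,0,-5.7,0, 1.4,0,-6.6,0, 1.6,0,-7.5,0, 1.8,0,-8.2,0, 2,0,-8.6,0, 2,0,-8.6,0]' 0
python3 - <<'E'
from refit import *
p=measure(["scene","side","wrist"],[.741,.165,.125],0,"pics/s13.png")
w=imaging.read_camera("scene")[:,:,::-1]; v=imaging.read_camera("wrist")[:,:,::-1]
cv2.imwrite("pics/s13z.png",np.hstack([cv2.resize(w[200:380,200:400],(400,360)),cv2.resize(v,(400,300),interpolation=cv2.INTER_AREA)[:,:] if 0 else cv2.copyMakeBorder(cv2.resize(v,(400,300)),0,60,0,0,0)]))
for n in("scene","side","wrist"):
    i=imaging.camera_info(n); imaging.read_camera(n); r=imaging.silhouettes(n,"strip_edge")
    if not r: print(n,"no strip"); continue
    m=r[0]["mask"]; 
    # near/far edge by world scan
    cs,_=cv2.findContours(m.astype(np.uint8),cv2.RETR_EXTERNAL,cv2.CHAIN_APPROX_NONE)
    P=ray_plane(i,max(cs,key=cv2.contourArea).reshape(-1,2).astype(float))
    b=P[(P[:,0]<.82-.0545*P[:,1])]; 
    k=np.polyfit(b[:,1],b[:,0],1)
    for _ in range(5):
        res=b[:,0]-np.polyval(k,b[:,1]); g=abs(res)<np.percentile(abs(res),70); k=np.polyfit(b[g,1],b[g,0],1)
    f=P[(P[:,0]>.82-.0545*P[:,1])]; kf=np.polyfit(f[:,1],f[:,0],1)
    for _ in range(5):
        res=f[:,0]-np.polyval(kf,f[:,1]); g=abs(res)<np.percentile(abs(res),70); kf=np.polyfit(f[g,1],f[g,0],1)
    print(n,"near",k.round(4),"far",kf.round(4))
Rm,t=pose(p)
for y in(.095,-.095):
    c=Rm@[.07,y,0]+t; print("corner",c.round(4),"strip x",round((c[0]-(.785-.0548*c[1]))*.9985,4))
E
```

```text
time: 28.0
eef_pos: [0.631, 0.1523, 0.015]
tcp_rot: [-0.064, 0.998, 0.0, -0.0]
contact_force: [-0.0, 0.4, -0.4]
opening: 0.998
time: 29.0
eef_pos: [0.5837, 0.1461, 0.2346]
tcp_rot: [-0.064, 0.998, 0.0, 0.003]
contact_force: [-0.3, 0.1, 0.4]
opening: 1.0
scene 0.93 [291.4, 312.7] iou0 0.968
side 0.82 [192.4, 249.7] iou0 0.902
wrist 0.74 [277.7, 322.3] iou0 0.793
pose [0.7409 0.1666 0.1382] loss 0.044
  only scene [0.7408 0.1657 0.1365] 0.021
  only side [0.7425 0.1624 0.16  ] 0.081
  only wrist [0.7407 0.1683 0.1249] 0.014
scene near [-0.0515  0.7827] far [-0.0545  0.8539]
side near [-0.0386  0.7829] far [-0.0438  0.8539]
wrist near [-0.0596  0.7839] far [-0.0728  0.8392]
corner [0.7971 0.2703 0.    ] strip x 0.0269
corner [0.8233 0.0821 0.    ] strip x 0.0427
```

View pics/s13z.png

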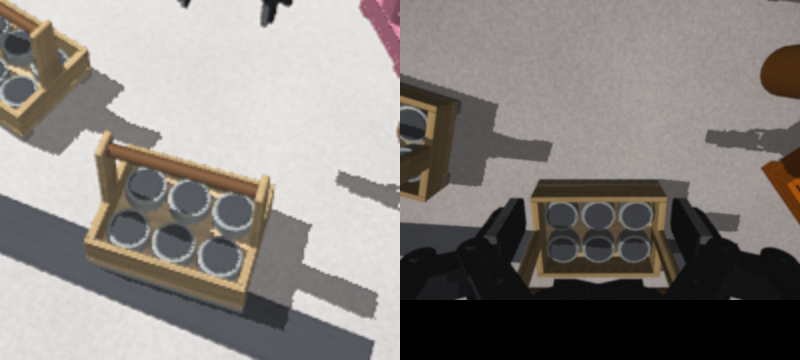

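The far edge sits mid-strip, with corners about 27 and 43 mm beyond the near edge. I'll check the bystanders and the plain crate, then hand in.

```bash
python3 - <<'E'
from refit import *
imaging.read_camera("scene")
for n in("jar","bowl","can"): print(n,[ (round(d["p"],2),np.round(d["uv"])) for d in imaging.silhouettes("scene",n)[:1]])
measure(["scene"],[.6231,-.1612,-.1856])
s=ctrl.get_state(); print(s["time"],s["contact_force"].round(2))
print(ctrl.sign_off())
E
```

```text
jar [(0.68, array([415., 256.]))]
bowl [(0.94, array([170., 164.]))]
can [(0.69, array([135., 202.]))]
scene 0.97 [199.4, 228.0] iou0 0.925
pose [ 0.6234 -0.1635 -0.2095] loss 0.062
30.0 [ 1.08 -0.22 -0.13]
the job is handed in; nothing more can be done
None
```

I tipped the left crate, then the right, to about 70° by their handle rods and eased both back down flat. The tilts measured 69–70° in the scene and side views. The ring-and-bar stamp showed under the left crate, and the right one was bare between its runners.

I then pushed the stamped crate about 110 mm with the open fingertips and handed the job in at 30 s of the 72 s.

- **Stamped crate:** it stands flat, with its far corners about 27 mm and 43 mm beyond the strip's near edge (0 to 70 mm allowed).
- **Plain crate:** it moved only 2–3 mm by the fits.
- **Jar, bowl and can:** they appear within 3 pixels of their first places in the scene view.
- **Robot:** it was raised clear of everything at hand-in.

**Disagreements:** the side camera's crate fits were the least certain, up to about 5 mm and 2° off the other views. The cameras also put the strip's near edge about 2 mm apart at mid-length, with slopes that would differ by a few millimetres at the crate. Neither is enough to put a corner off the strip.

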